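# Lean a finished mosaic panel on the easel

### The job

The mosaic panel has set: take the red-handled weight off it and put the weight back, flat, in its own red slot of the rack. Then pick up the panel and lean it lengthwise up the sloping easel, mosaic side outward: set its end down gently on the ledge, behind the lip, without dropping it or letting it slide there, with its back flat against the back rest and centred on it. Leave the green weight, flask, box and dish where they are.

Things in the scene. Friction and masses are not known exactly. Their poses are not given: they have to be found in the camera images.
- panel: Mosaic panel, a rigid slab 150 (x) x 64 (y) x 14 mm (z), about 0.32 kg, coloured tiles on top, white underside. Origin: centre of its underside; z points out of the mosaic side. It starts lying lengthwise across the two battens of the setting board, underside 26 mm above the table. Either end may be uppermost on the easel.
- weight_red: Setting weight lying on the panel: steel block 60 (x) x 36 (y) x 24 mm (z) with a red upright grip on top, 44 (x) x 14 (y) mm, from 24 to 62 mm above the underside; about 0.42 kg. Origin: centre of its underside.
- slot_red: Red slot, an open-topped tray in the rack: inside 72 (x) x 48 mm (y), so 6 mm to spare round the weight, walls 4 mm; floor 4 mm and rim 16 mm above its origin (centre of its underside, 4 mm above the table). The weight lies with its x along the slot's x, either way round. The rack has three slots in a row, 85 mm apart, red, green and blue in any order.
- setting_board: Fixed plywood sheet 190 (x) x 120 (y) x 4 mm on the table with two wooden battens across it, 16 mm wide, 50 mm long (y), tops at 26 mm, at x = -55 and 55 mm. Origin: centre of its underside. Between the battens the panel's long edges are free for fingers.
- slot_green: Green slot, same shape as the red one; holds the green weight.
- slot_blue: Blue slot, same shape as the red one; empty, to stay empty.
- backrest: Sloping wooden back rest of the fixed easel, 44 mm wide (y), 8 mm thick, 55 degrees up from level. Origin: on the front face, on its centre line, 40 mm above the table; x runs up the slope, z straight out of the face, roughly away from the robot (its front is the far side). The face runs from x = -20 to 170 mm. Nothing stands beside it above the ledge (see easel), so fingers may straddle it.
- easel: Easel; origin on the table below the back rest, x to its back; foot 170 x 110 x 12 mm. It carries an aluminium ledge, 90 mm wide, square to the back rest. In the back rest's frame its top is at x = s, set between 0 and 60 mm and not measured: feel or look for it. A 4 mm thick lip at its outer edge rises 10 mm above it: the trough for the panel's end goes from z = 0 to 22 mm.
- weight_green: Bystander: weight like the red one with a green grip, in the green slot. Origin: centre of its underside.
- flask: Bystander: blue flask 66 mm in diameter, 200 mm tall, standing. Origin: centre of its underside.
- bead_box: Bystander: open wooden box of glass pieces, 90 (x) x 130 (y) x 55 mm. Origin: centre of its underside.
- dish: Bystander: round plaster dish with glass pieces, 100 mm in diameter, 20 mm high. Origin: centre of its underside.
Mind the look-alikes: they are no part of the job. There is more than one size of the panel; the one meant has the size given above.

How it is judged:
By the outcome, as a careful person would: the job done as asked, in the order asked, and still so for the second after the job is handed in, with the robot touching nothing.
It also fails if it takes over 59 s, if anything falls off the work surface, if the arm or the gripper's body presses on something with over 40 N, if the wrist force passes 120 N, or if a joint passes its speed limit or range.

### The arm

A 6-joint arm with a two-finger parallel gripper is mounted at the origin on the work surface. World frame = base frame: x ahead of the robot, y to its left, z up, the work surface at z = 0. Lengths are in m, angles in rad, forces in N, time in s.
With the tool pointing down it reaches from about 0.375 to 0.925 m from the base axis. Payload 5.7 kg.
Tool frame: the origin (TCP) lies midway between the tips of the shut fingers; the grasp point (between the pads) lies 19 mm behind it; z points along the fingers, x is the direction in which the jaws open and shut, and the axes are right-handed (so a half turn about z gives the same grasp; the last joint's range is limited). The gripper opens to 88 mm and grips with 3 to 60 N. Pads are 20 mm wide; open, the fingers measure 115 mm over their backs; the gripper's body (75 mm by 178 mm) begins 61 mm behind the grasp point.
Start: joints at [1.16, 0.359, 1.51, -0, 1.272, -0.115], TCP at [0.175, 0.574, 0.223] pointing down, gripper open.
Joint ranges: [-2.97, 2.97], [-1.01, 2.36], [0.21, 2.38], [-0.96, 4.11], [0.2, 2.71], [-2.98, 2.98]. Speed limits (rad/s): [2.39, 2.39, 3.14, 3.14, 3.14, 3.14].

### API

Orientations are given as a unit quaternion [x, y, z, w].
In Python, from bench import move_ptp, servo_line, goto_joints, move_gripper, sleep, inverse_kinematics, capture, PlanningError, close_job, spot_in, silhouettes, current_clock, current_joint_pos, current_qvel, current_joint_torque, current_position, current_orientation, current_force, current_torque, current_finger_gap gives the robot as it stands. Calls block until the motion is done:
- move_ptp(position, orientation): joint-space move of the TCP to a pose.
- servo_line(position, orientation=None, rate=0.15, contact_N=None): straight line of the TCP; orientation=None keeps the orientation; rate is the mean speed in m/s. With contact_N (N) it stops when the force on the tool has changed by that much, and returns True; else False.
- goto_joints(angles): joint-space move.
- move_gripper(opening): finger opening in m; the grip force is fixed at half the most; returns when the fingers have stopped.
- sleep(seconds).
- inverse_kinematics(position, orientation): joint angles nearest the present ones, or None.
- capture(name): name is "scene" or "top" or "wrist"; returns a dict with "image" (480x640x3 uint8, blue, green, red), "range_z" (480x640 float32, m along the optical axis (not along the pixel's ray), 0 where there is no reading), "intrinsics" (3x3 intrinsics, pixels), "R" (3x3) and "t" (3): a world point X has camera coordinates R X + t. Camera axes: x right, y down, z forward; pixel columns grow to the right and rows downward; lengths in m; the calibration is good to about 2 mm. The wrist camera is an equidistant fisheye: a pixel r from the principal point sees the ray r / f radians off the axis. A picture is of the moment at which its call begins.
A pose or a line that the arm cannot do raises PlanningError and nothing moves.
- close_job(): hands the job in, once; it reports no verdict.
Trained networks look in the newest picture that a camera, given by its name, has taken for a name from the list of things; names that differ only in an ending like _2 or _b are one class to them, and where a whole thing is asked for, a point or a joint stands for the part that bears it (a point fixed in the world has none). Each returns a list of dicts, best first, with "conf" (0 to 1); they miss things now and then, are a little off and sometimes report something else, mostly with a low value. They report only what shows in the picture. A call takes as long as a camera call. They do not tell look-alikes from the thing itself.
- spot_in(camera, query): "xy" ([column, row] in pixels, amid what is visible of it).
- silhouettes(camera, query): "region" (480x640 bool, what is visible of it) and "xy" ([column, row] in pixels, amid what is visible of it).
Readings, each from a call of its own:
- current_clock(): time.
- current_joint_pos(): joint angles.
- current_qvel(): joint speeds.
- current_joint_torque(): joint torques, N m.
- current_position(): TCP position.
- current_orientation(): TCP orientation.
- current_force(): force on the tool from outside, world axes, zero at the start.
- current_torque(): the same for the moment, N m.
- current_finger_gap(): finger opening in m.
Only numpy, scipy, OpenCV 4.12 (cv2) and the standard library are available. Lean on these libraries where they do the work, as an engineer would, in place of code of your own. Each camera call takes 0.05 s, during which the arm holds its last target. There are 200 camera calls.

## Working session

There is one attempt and no reset: what is moved stays moved. The work goes in short steps, each a Python script; the robot and the scene stay as the last script left them, time stands still between calls to the robot, and variables do not carry over. Pictures are saved under pics/ and viewed, about 8 in all and at most 12, crops included, and the job is handed in when it is done.

```bash
ls; mkdir -p pics
python3 - <<'E'
from bench import *
import cv2,numpy as np,pickle
d={}
for n in("scene","top"):
    c=capture(n);d[n]=c;cv2.imwrite(f"pics/{n}0.png",c["image"])
    print(n,c["intrinsics"].round(1).tolist(),c["R"].round(3).tolist(),c["t"].round(3).tolist(),(c["range_z"]>0).mean())
    for q in["panel","weight_red","slot_red","setting_board","backrest","easel","slot_blue","weight_green","flask","bead_box","dish"]:
        print(q,[(np.round(s["xy"]).tolist(),round(s["conf"],2)) for s in spot_in(n,q)])
pickle.dump(d,open("d0.pkl","wb"));print(current_clock())
E
```

```text
pics
scene [[582.3, 0.0, 321.5], [0.0, 582.3, 237.9], [0.0, 0.0, 1.0]] [[-0.763, 0.647, -0.012], [0.529, 0.614, -0.586], [-0.372, -0.453, -0.81]] [0.471, -0.214, 1.292] 0.9960774739583333
panel [([268.0, 131.0], 0.85), ([296.0, 176.0], 0.8), ([193.0, 245.0], 0.7)]
weight_red [([287.0, 163.0], 0.72), ([303.0, 292.0], 0.65)]
slot_red [([300.0, 291.0], 0.57), ([339.0, 278.0], 0.54)]
setting_board [([300.0, 190.0], 0.87), ([303.0, 294.0], 0.34)]
backrest [([494.0, 327.0], 0.94), ([373.0, 247.0], 0.46)]
easel [([486.0, 348.0], 0.65)]
slot_blue [([372.0, 247.0], 0.93), ([297.0, 382.0], 0.63)]
weight_green [([340.0, 266.0], 0.63)]
flask [([188.0, 128.0], 0.81), ([287.0, 164.0], 0.4)]
bead_box [([296.0, 381.0], 0.75)]
dish [([408.0, 213.0], 0.72)]
top [[486.2, 0.0, 317.7], [0.0, 486.2, 244.2], [0.0, 0.0, 1.0]] [[0.016, -1.0, -0.021], [-0.991, -0.013, -0.131], [0.13, 0.023, -0.991]] [-0.093, 0.557, 1.059] 0.996044921875
panel [([395.0, 177.0], 0.71), ([389.0, 289.0], 0.7), ([462.0, 306.0], 0.68)]
weight_red [([397.0, 275.0], 0.75), ([236.0, 161.0], 0.72)]
slot_red [([288.0, 208.0], 0.96)]
setting_board [([238.0, 160.0], 0.7), ([377.0, 288.0], 0.68)]
backrest [([149.0, 266.0], 0.84), ([487.0, 223.0], 0.74)]
easel [([164.0, 275.0], 0.96)]
slot_blue [([290.0, 284.0], 0.64)]
weight_green [([289.0, 248.0], 0.79)]
flask [([490.0, 224.0], 0.73)]
bead_box [([236.0, 159.0], 0.78)]
dish [([284.0, 327.0], 0.6)]
1.2
```

Run:
```python
import cv2,numpy as np
a=cv2.imread("pics/top0.png");b=cv2.imread("pics/scene0.png")
cv2.imwrite("pics/top0c.png",cv2.resize(a[120:390,90:540],None,fx=1.75,fy=1.75,interpolation=cv2.INTER_CUBIC))
```

```text
(no output)
```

View pics/scene0.png

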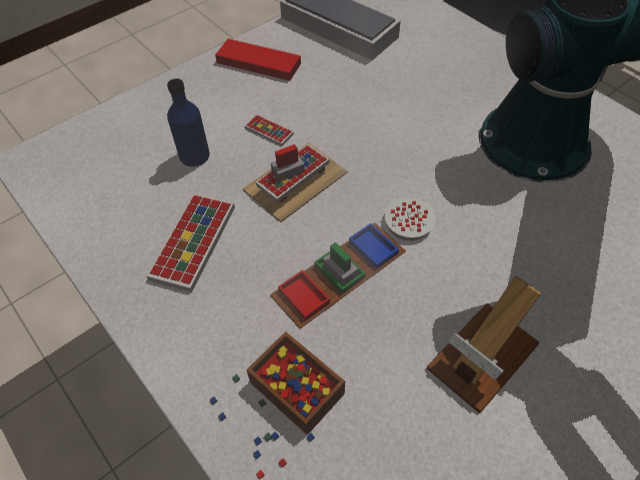

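View pics/top0c.png

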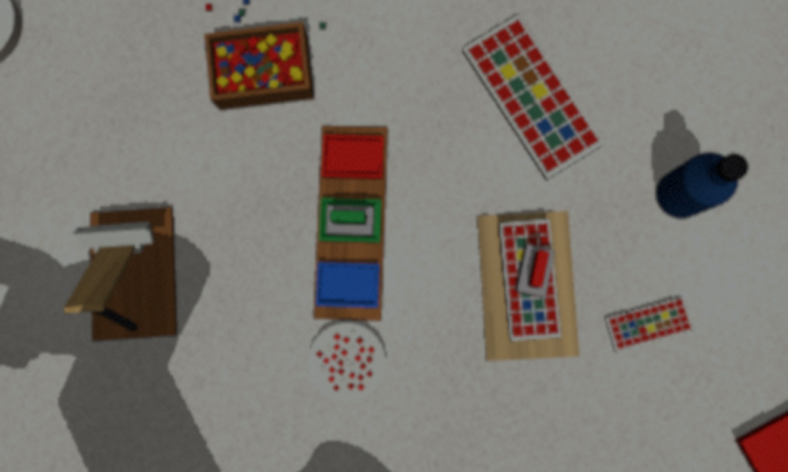

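The scene has three panels: the large one at scene (193,245), the small one at (268,131), and the one on the setting board at (296,176). The one on the board carries the red-gripped weight and is the one meant; I'll check its size numerically. The red slot is at scene (300,291) / top (288,208), green is in the middle and blue is nearest the dish. The easel is at scene (486,348), and its ledge faces away from the robot.

```bash
cat > h.py <<'E'
import numpy as np,cv2,pickle
from scipy.spatial.transform import Rotation as Rn
def cloud(c,fish=False):
    K=c["intrinsics"];v,u=np.mgrid[0:480,0:640].astype(float);z=c["range_z"].astype(float)
    x=(u-K[0,2])/K[0,0];y=(v-K[1,2])/K[1,1]
    if fish:
        th=np.hypot(x,y);s=np.tan(np.minimum(th,1.45))/np.maximum(th,1e-9);x=x*s;y=y*s
    P=np.stack([x*z,y*z,z],-1)
    W=(P-c["t"])@c["R"];W[z<=0]=np.nan
    return W
def rect(P):
    (cx,cy),(w,h),a=cv2.minAreaRect((P[:,:2]*1000).astype(np.float32))
    if w<h:w,h,a=h,w,a+90
    return (round(cx,1),round(cy,1)),(round(w,1),round(h,1)),round((a+90)%180-90,1)
def q(xa,za):
    "tool quaternion from jaw axis x and finger axis z"
    za=np.array(za,float);za/=np.linalg.norm(za);xa=np.array(xa,float);xa-=za*(xa@za);xa/=np.linalg.norm(xa)
    return Rn.from_matrix(np.stack([xa,np.cross(za,xa),za],1)).as_quat()
E
python3 - <<'E'
from h import *
d=pickle.load(open("d0.pkl","rb"))
for n in("top","scene"):
    c=d[n];W=cloud(c);im=c["image"].astype(int)
    def at(u,v):
        return np.nanmedian(W[v-1:v+2,u-1:u+2].reshape(-1,3),0).round(3)
    pts=dict(top=dict(panel=(389,289),wr=(397,275),sr=(288,208),sb=(290,284),flask=(490,224),dish=(284,327),box=(236,159),back=(149,266),big=(395,177),small=(462,306)),
      scene=dict(panel=(310,183),wr=(287,155),sr=(300,291),sb=(372,247),flask=(188,128),dish=(408,213),box=(296,381),back=(505,322),big=(193,245),small=(268,131)))[n]
    for k,p in pts.items():print(n,k,at(*p))
    p=at(*pts["panel"])
    near=np.hypot(W[...,0]-p[0],W[...,1]-p[1])<0.13
    Z=W[...,2]
    print("table z",np.nanmedian(Z))
    for lo,hi,l in((.033,.047,"panel"),(.058,.072,"block"),(.093,.112,"grip"),(.002,.008,"board")):
        m=near&(Z>lo)&(Z<hi)
        m=cv2.morphologyEx(m.astype(np.uint8),cv2.MORPH_OPEN,np.ones((2,2)))>0
        if m.sum()>5:print(l,m.sum(),rect(W[m]),np.median(Z[m]).round(4))
    s=at(*pts["sr"]);near=np.hypot(W[...,0]-s[0],W[...,1]-s[1])<0.06
    red=(im[...,2]>2*im[...,1])&(im[...,2]>2*im[...,0])&(im[...,2]>80)
    m=near&red;print("slot red",m.sum(),rect(W[m]),np.percentile(Z[m],[5,50,95]).round(4))
    s=at(*pts["sb"]);near=np.hypot(W[...,0]-s[0],W[...,1]-s[1])<0.06
    m=near&(im[...,0]>2*im[...,2])&(im[...,0]>60);print("slot blue",m.sum(),rect(W[m]),np.percentile(Z[m],[5,50,95]).round(4))
    # easel
    b=at(*pts["back"]);near=np.hypot(W[...,0]-b[0],W[...,1]-b[1])<0.2
    m=near&(Z>.025)&(Z<0.25);P=W[m];print("easel pts",m.sum(),np.percentile(P,[1,50,99],axis=0).round(3).tolist())
E
```

```text
top panel [ 0.459 -0.244  0.04 ]
top wr [ 0.487 -0.253  0.102]
top sr [ 0.646 -0.013  0.01 ]
top sb [ 0.469 -0.022  0.009]
top flask [ 0.59  -0.436  0.143]
top dish [ 0.372 -0.012  0.02 ]
top box [0.753 0.107 0.039]
top back [0.499 0.276 0.088]
top big [ 0.72  -0.261  0.019]
top small [ 0.425 -0.411  0.009]
table z -9.499845240283388e-05
panel 1476 ((478.1, -254.9), (152.6, 66.9), 8.4) nan
block 284 ((491.2, -262.1), (65.7, 44.8), -12.7) nan
grip 149 ((490.0, -260.2), (45.6, 19.6), -11.2) 0.1011
board 1730 ((nan, nan), (0.0, 0.0), 0.0) nan
slot red 919 ((644.3, -20.4), (83.4, 63.9), 89.3) [0.0044 0.0094 0.0218]
slot blue 833 ((473.4, -18.4), (77.7, 55.7), -89.2) [0.0053 0.0089 0.0219]
easel pts 1518 [[0.415, 0.226, 0.042], [0.489, 0.261, 0.092], [0.539, 0.312, 0.18]]
scene panel [ 0.456 -0.227  0.006]
scene wr [ 0.491 -0.252  0.094]
scene sr [ 0.639 -0.036  0.01 ]
scene sb [ 0.472 -0.021  0.01 ]
scene flask [ 0.606 -0.425  0.113]
scene dish [ 0.369 -0.028  0.022]
scene box [0.76  0.106 0.044]
scene back [0.473 0.269 0.123]
scene big [ 0.734 -0.242  0.021]
scene small [ 0.433 -0.403  0.012]
table z 0.001987360144539477
panel 1347 ((471.9, -260.5), (172.2, 59.0), 12.0) nan
block 304 ((484.7, -254.8), (72.6, 38.6), -6.3) 0.0648
grip 195 ((452.1, -279.9), (127.1, 36.3), 33.1) 0.1004
board 2757 ((440.5, -221.2), (241.5, 223.5), 52.4) nan
slot red 1042 ((636.3, -23.0), (81.7, 63.8), 88.1) [0.0073 0.0108 0.023 ]
slot blue 523 ((470.5, -16.7), (74.7, 56.7), 89.5) [0.0076 0.0108 0.0236]
easel pts 3781 [[0.433, 0.228, 0.028], [0.491, 0.265, 0.099], [0.543, 0.309, 0.18]]
```

Run:
```python
from bench import *
from h import *
c=capture("wrist");print(c["intrinsics"].round(1).tolist(),c["R"].round(3).tolist(),(-c["R"].T@c["t"]).round(3),current_position(),(c["range_z"]>0).mean())
```

```text
[[371.6, 0.0, 316.9], [0.0, 371.6, 244.6], [0.0, 0.0, 1.0]] [[0.291, 0.957, -0.001], [0.922, -0.28, 0.266], [0.254, -0.078, -0.964]] [0.105 0.595 0.384] [0.17488293 0.57391726 0.22262741] 0.991533203125
```

```bash
cat > easel.py <<'E'
from h import *
def fit(W,T):
    "points in rough frame -> plane/edges. returns O,R refined"
    pass
E
python3 - <<'E'
from bench import *
from h import *
d=pickle.load(open("d0.pkl","rb"))
rng=np.random.default_rng(0)
for n in("scene","top"):
    W=cloud(d[n]).reshape(-1,3);W=W[~np.isnan(W).any(1)]
    P=W[(np.abs(W[:,0]-.49)<.14)&(np.abs(W[:,1]-.27)<.12)&(W[:,2]>.02)&(W[:,2]<.25)]
    best=None
    for i in range(3000):
        a,b,c=P[rng.choice(len(P),3,replace=False)];nn=np.cross(b-a,c-a);l=np.linalg.norm(nn)
        if l<1e-6:continue
        nn/=l
        if nn[2]<0:nn=-nn
        if abs(nn[2]-np.cos(np.radians(55)))>.1:continue
        k=np.abs((P-a)@nn)<.003
        if best is None or k.sum()>best.sum():best=k
    Q=P[best];m=Q.mean(0);nn=np.linalg.svd(Q-m,full_matrices=False)[2][2];nn*=np.sign(nn[2])
    print(n,len(P),best.sum(),"n",nn.round(4),"tilt",np.degrees(np.arccos(nn[2])),"yaw",np.degrees(np.arctan2(nn[1],nn[0])))
    ya=np.cross(nn,[0,0,1]);ya/=np.linalg.norm(ya);ya=-ya   # temp
    xa=np.cross(ya,nn); 
    if xa[2]<0: xa=-xa
    ya=np.cross(nn,xa)
    # origin: on plane at z=.04 on centre line
    s=(Q-m)@np.stack([xa,ya],1)
    up=s[:,0]>np.percentile(s[:,0],40)
    (cx,cy),wh,a=cv2.minAreaRect((s[up]*1000).astype(np.float32));print("backrest rect",(cx,cy),wh,a)
    e=[(np.percentile(s[(s[:,0]>t)&(s[:,0]<t+.01),1],[2,98])*1000).round(1) for t in np.arange(-.08,.09,.02) if ((s[:,0]>t)&(s[:,0]<t+.01)).sum()>9];print(np.array(e).tolist())
    # z=.04: m+xa*t
    t=(.04-m[2])/xa[2];O=m+xa*t+ya*cy/1000
    print("O",O.round(4),"x",xa.round(3),"y",ya.round(3),"xrange",(s[:,0].min()-t,s[:,0].max()-t))
    L=(P-O)@np.stack([xa,ya,nn],1)
    for lo in np.arange(-.02,.08,.005):
        k=(L[:,2]>.005)&(L[:,2]<.032)&(L[:,0]>lo)&(L[:,0]<lo+.005)&(abs(L[:,1])<.05);print(round(lo,3),k.sum(),np.percentile(L[k,2],[5,50,95]).round(3) if k.sum() else "",end="; ")
    print()
    pickle.dump((O,xa,ya,nn),open(f"easel_{n}.pkl","wb"))
O,xa,ya,nn=pickle.load(open("easel_scene.pkl","rb"))
for dz in(.0,.15):
  for s in(1,-1):
    for tilt in(0,15,30,40):
      c=O+xa*(.03+.075)+nn*(.007+dz)
      R=Rn.from_rotvec(-np.radians(tilt)*ya)
      za=R.apply(-nn)
      print(dz,s,tilt,za.round(2),None if (j:=inverse_kinematics((c+za*.019).tolist(),q(ya*s,za).tolist())) is None else np.round(j,2))
for s in(1,-1):
  for y,p in((8.4,(.478,-.255)),(-11.5,(.490,-.261)),(89,(.641,-.021))):
    a=np.radians(y+90);j=inverse_kinematics([p[0],p[1],.1],q([s*np.cos(a),s*np.sin(a),0],[0,0,-1]).tolist());print("down",s,y,None if j is None else np.round(j,2))
E
```

```text
scene 3805 2762 n [0.8161 0.0681 0.5739] tilt 54.977410661898524 yaw 4.768644420571814
backrest rect (34.43429946899414, 0.4002113342285156) (44.30516052246094, 93.5428695678711) 89.84163665771484
[[-19.8, 18.2], [-37.0, 33.2], [-20.6, 21.5], [-20.7, 21.2], [-20.7, 21.6], [-20.7, 21.1], [-20.7, 21.2], [-20.9, 21.3], [-17.4, 19.3]]
O [0.5322 0.2679 0.04  ] x [-0.572 -0.048  0.819] y [ 0.083 -0.997 -0.   ] xrange (np.float64(-0.022517464749829616), np.float64(0.1733445351524992))
-0.02 0 ; -0.015 10 [0.005 0.006 0.007]; -0.01 36 [0.006 0.008 0.009]; -0.005 53 [0.005 0.007 0.011]; 0.0 8 [0.005 0.006 0.007]; 0.005 0 ; 0.01 0 ; 0.015 0 ; 0.02 0 ; 0.025 95 [0.023 0.026 0.028]; 0.03 171 [0.024 0.026 0.028]; 0.035 185 [0.023 0.026 0.028]; 0.04 188 [0.022 0.026 0.028]; 0.045 64 [0.023 0.025 0.028]; 0.05 0 ; 0.055 0 ; 0.06 0 ; 0.065 0 ; 0.07 0 ; 0.075 0 ; 
top 1526 844 n [0.8103 0.0545 0.5834] tilt 54.308735641282674 yaw 3.850424097809708
backrest rect (28.59446907043457, -0.7753753662109375) (84.16069793701172, 46.40192413330078) 1.5031405687332153
[[-44.6, 42.3], [-22.5, 20.0], [-22.6, 19.8]
[... 1023 characters left out ...]
6  1.29  0.87  0.35  2.61 -1.28]
0.15 1 0 [-0.82 -0.07 -0.57] [0.25 1.03 0.65 0.2  2.4  1.82]
0.15 1 15 [-0.94 -0.08 -0.34] [0.24 1.18 0.5  0.32 2.66 1.91]
0.15 1 30 [-0.99 -0.08 -0.09] None
0.15 1 40 [-0.99 -0.08  0.09] None
0.15 -1 0 [-0.82 -0.07 -0.57] [ 0.25  1.03  0.65  0.2   2.4  -1.33]
0.15 -1 15 [-0.94 -0.08 -0.34] [ 0.24  1.18  0.5   0.32  2.66 -1.23]
0.15 -1 30 [-0.99 -0.08 -0.09] None
0.15 -1 40 [-0.99 -0.08  0.09] None
down 1 8.4 [-0.62  0.42  1.77 -0.    0.95 -2.33]
down 1 -11.5 [-0.61  0.44  1.74 -0.    0.97 -1.98]
down 1 89 None
down -1 8.4 [-0.62  0.42  1.77 -0.    0.95  0.81]
down -1 -11.5 [-0.61  0.44  1.74 -0.    0.97  1.16]
down -1 89 [-0.14  0.54  1.54 -0.    1.06 -0.12]
```

Run:
```python
from bench import *
from h import *
a=np.radians(-11.5-90);Q=q([np.cos(a),np.sin(a),0],[0,0,-1]).tolist()
move_ptp([.490,-.260,.22],Q)
c=capture("wrist");cv2.imwrite("pics/w1.png",c["image"]);print(current_clock(),current_position())
W=cloud(c,True);Z=W[...,2]
near=np.hypot(W[...,0]-.48,W[...,1]+.257)<0.11
for lo,hi,l in((.034,.046,"panel"),(.058,.07,"block"),(.095,.11,"grip")):
    m=near&(Z>lo)&(Z<hi)
    m=cv2.morphologyEx(m.astype(np.uint8),cv2.MORPH_OPEN,np.ones((5,5)))>0
    n,lab,st,_=cv2.connectedComponentsWithStats(m.astype(np.uint8));k=1+st[1:,4].argmax();m=lab==k
    print(l,m.sum(),rect(W[m]),np.median(Z[m]).round(4))
pickle.dump(c,open("w1.pkl","wb"))
```

```text
4.425 [ 0.49033429 -0.25936283  0.21998535]
panel 7112 ((479.6, -252.8), (150.9, 64.8), 5.4) 0.0387
block 1668 ((489.7, -256.8), (59.6, 35.3), -12.2) 0.0631
grip 989 ((489.7, -256.8), (44.6, 13.6), -11.5) 0.1009
```

View pics/w1.png

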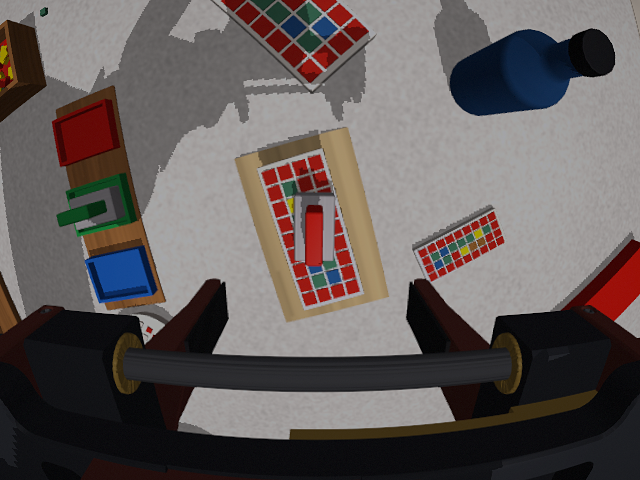

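The crop shows the panel on the board at about (310,230), with the red grip at (314,235). Its measured size is 151x65 mm, so it is the one meant. The red slot is empty at (87,132).

Run:
```python
from bench import *
from h import *
a=np.radians(-11.5-90);Q=q([np.cos(a),np.sin(a),0],[0,0,-1]).tolist()
servo_line([.490,-.2575,.10],Q,rate=.2)
print(servo_line([.490,-.2575,.0715],Q,rate=.08,contact_N=8),current_position())
move_gripper(0.0);print("gap",current_finger_gap(),current_clock())
servo_line([.490,-.2575,.10],Q,rate=.05)
servo_line([.490,-.2575,.19],Q,rate=.2)
print(current_force(),current_finger_gap())
a=np.radians(89-180+0-0+90-90+90-0);  # 89-90
a=np.radians(89-90+0)
a=np.radians(89+90+180)
Q2=q([np.cos(a),np.sin(a),0],[0,0,-1]).tolist()
move_ptp([.641,-.021,.19],Q2)
print(current_position(),current_joint_pos(),current_clock(),current_finger_gap())
c=capture("wrist");cv2.imwrite("pics/w2.png",c["image"]);pickle.dump(c,open("w2.pkl","wb"))
W=cloud(c,True);im=c["image"].astype(int);Z=W[...,2]
red=(im[...,2]>2*im[...,1])&(im[...,2]>2*im[...,0])&(im[...,2]>60)
near=np.hypot(W[...,0]-.641,W[...,1]+.021)<.065
for l,m in(("slotred",near&red&(Z<.03)),("rim",near&red&(Z>.015)&(Z<.03)),("floor",near&red&(Z<.013)),("weighttop",near&(Z>.155)&(Z<.195)),("wall",near&(Z>.12)&(Z<.19))):
    m=cv2.morphologyEx(m.astype(np.uint8),cv2.MORPH_OPEN,np.ones((2,2)))>0
    if m.sum()>9:print(l,m.sum(),rect(W[m]),np.median(Z[m]).round(4))
```

```text
False [ 0.49000708 -0.25753598  0.07159151]
gap 0.01423260686152184 6.8083
[-0.51275387  0.340543   -4.68078179] 0.013839649808970874
[ 0.64003921 -0.02158576  0.18867874] [-1.41120690e-01  4.47307668e-01  1.45564168e+00 -6.87068314e-04
  1.24107356e+00 -1.21723262e-01] 9.3 0.013725503424991861
slotred 2855 ((647.1, 4.0), (70.5, 36.1), -26.6) nan
rim 714 ((643.2, -4.3), (57.4, 43.8), -3.4) nan
floor 2060 ((641.3, -6.6), (47.3, 38.0), -1.5) nan
weighttop 3476 ((640.7, -40.0), (96.2, 73.5), 86.7) nan
wall 3258 ((647.4, -46.9), (97.9, 71.1), 76.2) nan
```

View pics/w2.png

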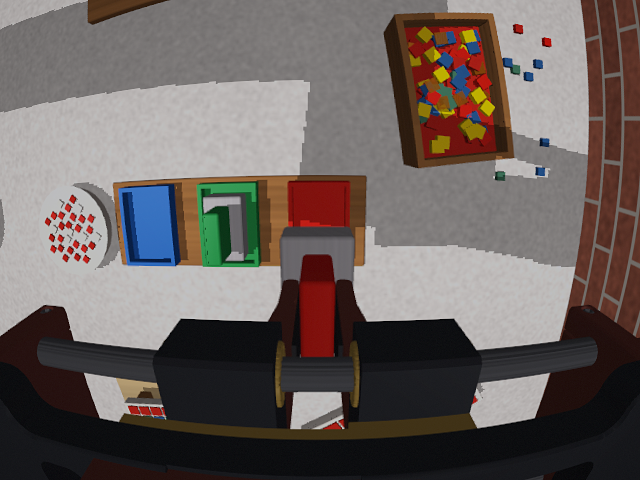

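Run:
```python
from h import *
for f in("w2","w1"):
    c=pickle.load(open(f+".pkl","rb"))
    W=cloud(c,True);im=c["image"].astype(int);Z=W[...,2];B,G,R=im[...,0],im[...,1],im[...,2]
    ok=(Z<.035)&(Z>-.01)
    red=(R>2*G)&(R>2*B)&(R>60)&ok&(abs(W[...,0]-.641)<.05)&(abs(W[...,1]+.021)<.06)
    blu=(B>1.6*R)&(B>50)&ok&(abs(W[...,0]-.472)<.06)&(abs(W[...,1]+.018)<.06)
    gre=(G>1.6*R)&(G>1.5*B)&(G>40)&(Z<.03)&ok&(abs(W[...,0]-.557)<.06)&(abs(W[...,1]+.02)<.06)
    for l,m in(("red",red),("blue",blu),("green",gre)):
        P=W[m];print(f,l,m.sum(),rect(P),"x",np.percentile(P[:,0],[1,99]).round(4),"y",np.percentile(P[:,1],[1,99]).round(4))
    # weight block bottom/near edges in w2
    if f=="w2":
        gr=(abs(R-G)<25)&(abs(G-B)<25)&(Z>.12)&(Z<.17)&(abs(W[...,0]-.64)<.06)&(abs(W[...,1]+.02)<.06)
        u=np.argwhere(gr);k=(u[:,0]<285);P=W[gr][k];print("block",k.sum(),"x",np.percentile(P[:,0],[1,50,99]).round(4),"y",np.percentile(P[:,1],[1,50,99]).round(4),"z",np.percentile(P[:,2],[1,50,99]).round(4))
```

```text
w2 red 2857 ((640.8, -4.1), (59.4, 43.5), -0.9) x [0.6133 0.6683] y [-0.0254  0.0176]
w2 blue 4584 ((482.4, -19.3), (99.0, 80.2), -0.7) x [0.4434 0.5306] y [-0.0585  0.0203]
w2 green 2056 ((555.6, -20.6), (80.7, 56.3), 88.7) x [0.5279 0.5837] y [-0.0603  0.0193]
block 334 x [0.6231 0.6396 0.6569] y [0.0076 0.0084 0.009 ] z [0.1597 0.1656 0.1696]
w1 red 2519 ((642.7, -15.1), (97.1, 61.5), 89.0) x [0.6123 0.6681] y [-0.0626  0.0166]
w1 blue 3008 ((484.1, -12.0), (97.7, 93.8), 88.9) x [0.4429 0.5296] y [-0.0602  0.0191]
w1 green 1057 ((555.2, -14.3), (96.7, 57.3), -89.0) x [0.5276 0.5828] y [-0.0615  0.0189]
```

Run:
```python
from bench import *
from h import *
a=np.radians(89+90+180);Q2=q([np.cos(a),np.sin(a),0],[0,0,-1]).tolist()
p=[.641,-.0222]
servo_line(p+[.065],Q2,rate=.2)
print(servo_line(p+[.036],Q2,rate=.04,contact_N=4),current_position(),current_force())
move_gripper(.035)
servo_line(p+[.12],Q2,rate=.2)
# hover over panel, jaw across
a=np.radians(5.4-90);Q=q([np.cos(a),np.sin(a),0],[0,0,-1]).tolist()
t=capture("top");W=cloud(t);Z=W[...,2]
near=(abs(W[...,0]-.641)<.06)&(abs(W[...,1]+.022)<.06)
for l,lo,hi in(("block",.027,.036),("grip",.062,.08)):
    m=near&(Z>lo)&(Z<hi);print(l,m.sum(),rect(W[m]) if m.sum()>5 else"",np.nanmedian(Z[m]))
move_gripper(.088)
move_ptp([.478,-.254,.20],Q)
c=capture("wrist");cv2.imwrite("pics/w3.png",c["image"])
W=cloud(c,True);Z=W[...,2]
m=(np.hypot(W[...,0]-.48,W[...,1]+.254)<0.11)&(Z>.032)&(Z<.046)
m=cv2.morphologyEx(m.astype(np.uint8),cv2.MORPH_OPEN,np.ones((5,5)));n,lab,st,_=cv2.connectedComponentsWithStats(m);m=lab==1+st[1:,4].argmax()
print("panel",m.sum(),rect(W[m]),np.median(Z[m]),current_clock(),current_joint_pos().round(2))
```

```text
True [ 0.64057888 -0.02208513  0.03914173] [0.13158568 0.34974414 2.28309271]
block 57 ((640.1, -44.0), (35.8, 11.6), 1.0) 0.032267957902836486
grip 0  nan
panel 11482 ((479.5, -252.5), (150.1, 64.8), 5.3) 0.03866918431787758 14.0167 [-0.61  0.3   1.67  0.    1.18  0.86]
  return np.nanmean(a, axis, out=out, keepdims=keepdims)
```

View pics/w3.png

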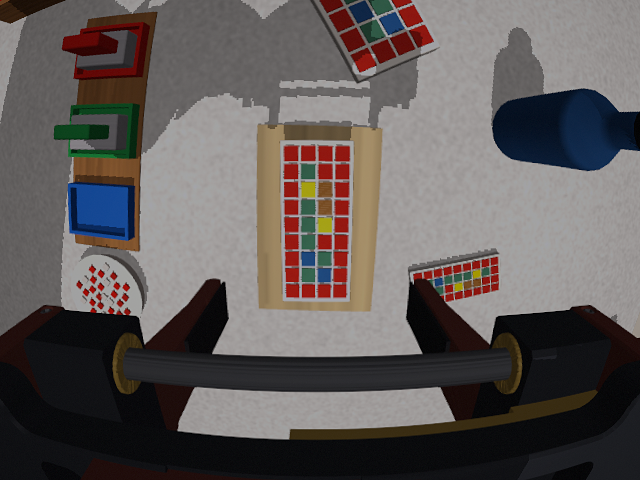

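```bash
cat >> h.py <<'E'
def easel(O=(.5332,.2684,.04),yaw=4.5,tilt=55):
    y,t=np.radians([yaw,tilt]);nn=np.array([np.sin(t)*np.cos(y),np.sin(t)*np.sin(y),np.cos(t)])
    ya=np.array([np.sin(y),-np.cos(y),0]);xa=np.cross(ya,nn)
    return np.array(O),xa,ya,nn
E
python3 - <<'E'
from bench import *
from h import *
a=np.radians(5.3-90);Q=q([np.cos(a),np.sin(a),0],[0,0,-1]).tolist()
p=[.4793,-.2527]
servo_line(p+[.06],Q,rate=.2)
print(servo_line(p+[.016],Q,rate=.08,contact_N=8),current_position())
f0=current_force()
move_gripper(0);print("gap",current_finger_gap(),current_force()-f0)
servo_line(p+[.04],Q,rate=.05);servo_line(p+[.22],Q,rate=.25)
print("lift",current_force()-f0,current_finger_gap(),current_clock())
O,xa,ya,nn=easel();Q3=q(-ya,-nn).tolist()
tcp=O+xa*(.036+.075+.025)+nn*(.08-.010)
j=inverse_kinematics(tcp.tolist(),Q3);print(j,tcp)
move_ptp([.50,.05,.30],q(-ya,[-.3,0,-1]).tolist())
mid=O+xa*.18+nn*.12
move_ptp(mid.tolist(),Q3)
servo_line(tcp.tolist(),Q3,rate=.15)
print(current_position()-tcp,current_clock(),current_finger_gap())
c=capture("wrist");cv2.imwrite("pics/w4.png",c["image"]);pickle.dump(c,open("w4.pkl","wb"))
E
```

```text
False [ 0.47944784 -0.25285081  0.01614498]
gap 0.06369526914911933 [0.69676666 1.43103992 4.87897026]
lift [ 0.7195762   0.81469558 -3.37798758] 0.06382534068762588 17.5667
[ 0.2608717   0.91793269  0.93228771  0.18971357  2.23462275 -1.34766756] [0.51259795 0.26677858 0.19155503]
[ 0.00053531 -0.00066375  0.00175442] 21.2417 0.06377034160115037
```

View pics/w4.png

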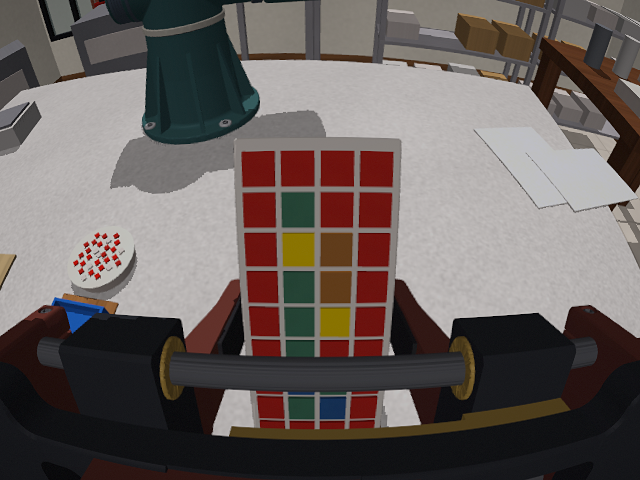

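Run:
```python
from bench import *
from h import *
O,xa,ya,nn=easel();F=np.stack([xa,ya,nn],1)
s=capture("scene");cv2.imwrite("pics/s2.png",s["image"])
cv2.imwrite("pics/s2c.png",cv2.resize(s["image"][230:430,380:600],None,fx=2.7,fy=2.7,interpolation=cv2.INTER_CUBIC))
Os,xs,ys,ns=pickle.load(open("easel_scene.pkl","rb"))
for l,c,fi,(O_,F_) in(("wrist",pickle.load(open("w4.pkl","rb")),True,(O,F)),("scene",s,False,(Os,np.stack([xs,ys,ns],1)))):
    L=(cloud(c,fi).reshape(-1,3)-O_)@F_
    m=(abs(L[:,2]-.094)<.006)&(abs(L[:,1])<.04)&(L[:,0]>.04)&(L[:,0]<.24)
    P=L[m];ce=P.mean(0);n=np.linalg.svd(P-ce,full_matrices=False)[2][2];n*=np.sign(n[2])
    print(l,m.sum(),"mean z",ce[2].round(4),"n",n.round(4),rect(P))
    for a,b in((.07,.09),(.1,.12),(.15,.17),(.18,.2)):
        k=P[(P[:,0]>a)&(P[:,0]<b)]
        if len(k)>9:print((a,b),np.percentile(k[:,1],[1,99]).round(4),k[:,2].mean().round(4))
    print("x max",np.percentile(P[:,0],[.2,99.8]).round(4))
print(current_position(),current_clock())
```

```text
wrist 40074 mean z 0.0936 n [4.1e-03 4.0e-04 1.0e+00] ((143.9, -0.0), (137.7, 79.9), -0.0)
(0.07, 0.09) [-0.0304  0.032 ] 0.0937
(0.1, 0.12) [-0.0271  0.0286] 0.0943
(0.15, 0.17) [-0.0304  0.0318] 0.0936
(0.18, 0.2) [-0.0305  0.0317] 0.0936
x max [0.0769 0.2126]
scene 1573 mean z 0.0952 n [ 0.0093 -0.0275  0.9996] ((149.4, -20.9), (134.7, 36.8), 5.2)
(0.07, 0.09) [-0.0222 -0.0097] 0.0957
(0.1, 0.12) [-0.0222 -0.0104] 0.0957
(0.15, 0.17) [-0.0359 -0.0022] 0.0955
(0.18, 0.2) [-0.0308  0.0009] 0.0954
x max [0.0822 0.2149]
[0.51352548 0.26658661 0.19329671] 21.3417
```

View pics/s2c.png

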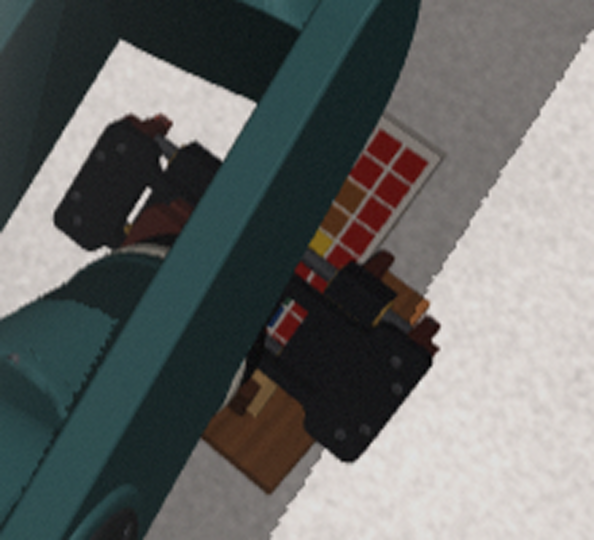

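Run:
```python
from bench import *
from h import *
O,xa,ya,nn=easel();F=np.stack([xa,ya,nn],1);Q3=q(-ya,-nn).tolist()
L=lambda:(((np.array(current_position())-O)@F)*1000).round(2)
def go(x,z,**k):
    r=servo_line((O+xa*x+nn*z).tolist(),Q3,**k);print((x,z),r,"L",L(),"f",(np.array(current_force())@F).round(2),"t",current_clock());return r
go(.134,.005,rate=.12,contact_N=8)
r=go(.134,-.014,rate=.02,contact_N=3)      # touch the back rest
zb=L()[2]/1000
go(.134,zb+.0012,rate=.02)
r=go(.095,zb+.0012,rate=.025,contact_N=3)   # feel for the ledge
print("s ~",L()[0]-75,"zb",zb)
c=capture("wrist");cv2.imwrite("pics/w5.png",c["image"]);pickle.dump(c,open("w5.pkl","wb"))
```

```text
(0.134, 0.005) False L [ 1.3399e+02 -1.1000e-01  5.9100e+00] f [-2.6   0.17 -1.14] t 22.0333
(0.134, -0.014) True L [ 1.3376e+02 -1.0000e-02 -1.0180e+01] f [ 1.75 -0.45  3.52] t 22.7583
(0.134, np.float64(-0.00898)) False L [ 1.3371e+02  3.0000e-02 -9.2800e+00] f [-3.47  0.02 -1.24] t 23.0167
(0.095, np.float64(-0.00898)) True L [107.9    0.19  -9.83] f [ 4.33 -0.32  1.15] t 24.0417
s ~ 32.900000000000006 zb -0.01018
```

Run:
```python
from bench import *
from h import *
O,xa,ya,nn=easel();F=np.stack([xa,ya,nn],1);Q3=q(-ya,-nn).tolist()
L=lambda:(((np.array(current_position())-O)@F)*1000).round(2)
def go(x,z,**k):
    r=servo_line((O+xa*x+nn*z).tolist(),Q3,**k);print((x,z),r,"L",L(),"f",(np.array(current_force())@F).round(2),"t",current_clock());return r
x=L()[0]/1000
go(x-.0008,-.013,rate=.02,contact_N=4)
sleep(.2);print(L(),(np.array(current_force())@F).round(2))
move_gripper(.084);print("open",current_finger_gap())
go(x,.09,rate=.12)
go(x+.04,.14,rate=.2)
c=capture("wrist");cv2.imwrite("pics/w6.png",c["image"])
W=(cloud(c,True).reshape(-1,3)-O)@F
P=W[(abs(W[:,2]-.014)<.006)&(abs(W[:,1])<.04)&(W[:,0]>.025)&(W[:,0]<.22)]
n=np.linalg.svd(P-P.mean(0),full_matrices=False)[2][2];print("panel",len(P),P.mean(0).round(4),(n*np.sign(n[2])).round(4))
for a in(.06,.1,.14,.17):
    k=P[(P[:,0]>a)&(P[:,0]<a+.015)]
    if len(k)>9:print(a,np.percentile(k[:,1],[1,99]).round(4),k[:,2].mean().round(4))
print("xtop",np.percentile(P[:,0],99.8))
move_ptp([.50,.02,.35],q(-ya,[0,0,-1]).tolist())
d={}
for nme in("scene","top"):
    d[nme]=capture(nme)
pickle.dump(d,open("d9.pkl","wb"))
a=d["scene"]["image"][180:450,230:590];cv2.imwrite("pics/s9.png",cv2.resize(a,None,fx=2.2,fy=2.2,interpolation=cv2.INTER_CUBIC))
Os,xs,ys,ns=pickle.load(open("easel_scene.pkl","rb"));W=(cloud(d["scene"]).reshape(-1,3)-Os)@np.stack([xs,ys,ns],1)
P=W[(abs(W[:,2]-.014)<.005)&(abs(W[:,1])<.045)&(W[:,0]>.035)&(W[:,0]<.22)];n=np.linalg.svd(P-P.mean(0),full_matrices=False)[2][2]
print("scene",len(P),rect(P),P.mean(0).round(4),n.round(4),current_clock())
W=cloud(d["top"]);Z=W[...,2]
for l,lo,hi in(("block",.027,.037),("grip",.062,.08)):
    m=(abs(W[...,0]-.641)<.05)&(abs(W[...,1]+.022)<.05)&(Z>lo)&(Z<hi);print(l,rect(W[m]),np.median(Z[m]))
```

```text
(np.float64(0.10708), -0.013) True L [107.8    0.19 -10.17] f [ 1.07 -0.76  3.6 ] t 24.3
[107.81   0.17 -10.19] [ 2.55 -0.38  6.57]
open 0.08380104799679282
(np.float64(0.10787999999999999), 0.09) False L [1.0788e+02 2.0000e-02 8.9420e+01] f [ 0.44  0.17 -0.2 ] t 26.025
(np.float64(0.14787999999999998), 0.14) False L [ 1.4756e+02 -9.0000e-02  1.3956e+02] f [-0.58  0.07  0.04] t 26.4917
panel 12360 [0.1169 0.0003 0.012 ] [ 0.0013 -0.0031  1.    ]
0.06 [-0.0311  0.0312] 0.012
0.1 [-0.0309  0.0317] 0.0121
0.14 [-0.0315  0.0314] 0.0121
0.17 [-0.0314  0.0315] 0.0117
xtop 0.1834920036856422
scene 3916 ((111.1, -5.9), (150.4, 78.3), -0.2) [0.1166 0.     0.0136] [9.e-04 5.e-04 1.e+00] 27.75
block ((640.0, -20.9), (57.9, 35.6), -89.6) 0.03223486164131064
grip ((640.5, -21.6), (42.3, 15.1), -89.8) 0.06974554304375483
```

View pics/s9.png

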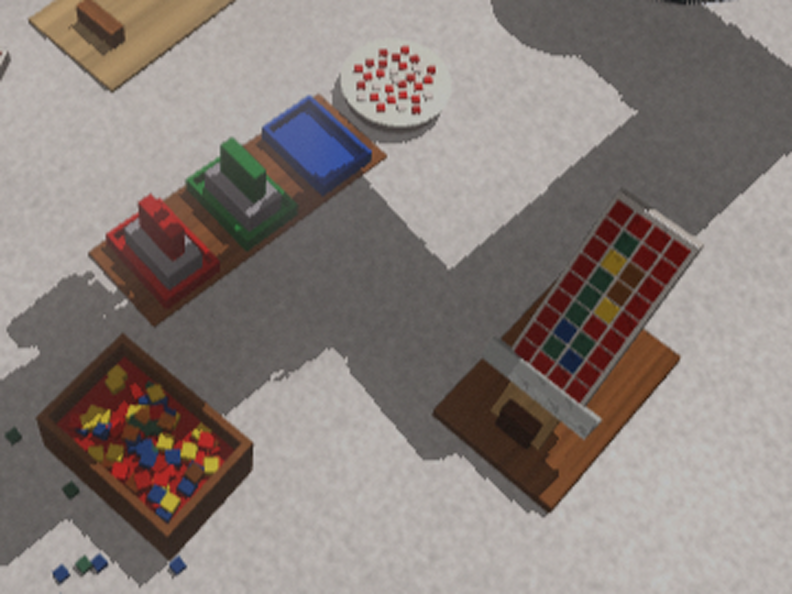

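View pics/w6.png

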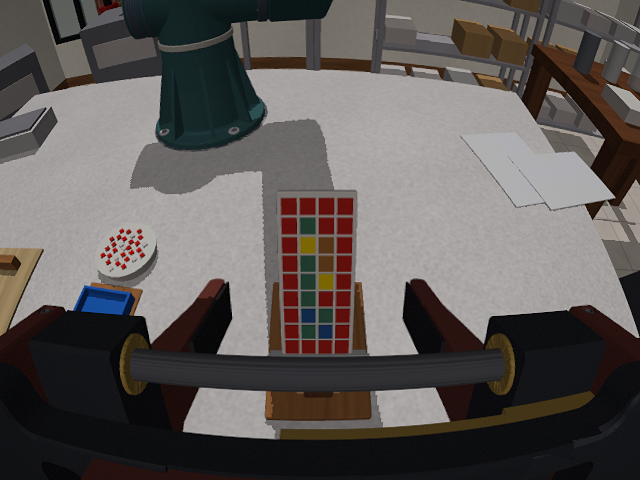

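The scene crop shows the panel leaning centred behind the lip at about (605,300). The red weight lies flat in the red slot at (163,250), and the bystanders have not moved. The wrist picture shows the panel upright and centred at (316,275).

Run:
```python
from bench import *
close_job()
```

```text
the job is handed in; nothing more can be done
```

The red-handled weight is back, flat, in the red slot, and the panel leans lengthwise on the easel, mosaic side out. The job was handed in at about 28 s on the robot's clock; no verdict is reported.

**Weight:** My last top-camera check put it 1–2 mm from the slot's centre, with its long side along the slot. Its block top was at 32 mm, as it should be with the weight lying flat on the slot floor.

**Panel:** I first touched its back to the back rest, then lowered it until it met the ledge at s ≈ 33 mm. I pressed it lightly against the back rest before letting go.
- The wrist camera then showed it within 0.5 mm of the centre line and about 0.2° from parallel to the back rest. The scene camera agreed it was flat, with its front face 13.6 mm out (14 mm expected).
- It did not visibly move after release.

**Disagreements:**
- The wrist camera read the panel's front face about 2 mm low (12 mm), which is within the calibration error.
- The first depth images had suggested s ≈ 34–37 mm; I relied on the felt contact instead.
- While I carried the panel, the partly blocked scene view suggested about 1.5° of misalignment. It was gone in the final view.

The bystanders look unmoved in the final picture; I did not measure them again. The flask was outside that picture, and the arm never went near it.

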